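# Line up the sample jars on the tray and hold it out for hand-over

## Robot

A 7-joint arm with a two-finger parallel gripper is mounted at the origin on the work surface. World frame = base frame: x ahead of the robot, y to its left, z up, the work surface at z = 0. Lengths are in m, angles in degrees, forces in N, time in s.
With the tool pointing down it reaches from about 0.4 to 0.875 m from the base axis. Payload 4.4 kg.
Tool frame: the origin (TCP) lies at the very end of the fingers, on their centre line; the grasp point (between the pads) lies ctrl.hold_point_z behind it (ctrl.hold_point_z is the distance from the TCP to the grasp point, in m); z points along the fingers, y is the direction in which the jaws open and shut (so a half turn about z gives the same grasp; the last joint's range is limited). The gripper opens to 85 mm and grips with 20 to 120 N. Pads are 22 mm wide; open, the fingers measure 114 mm over their backs; the gripper's body (76 mm by 85 mm) begins 54 mm behind the grasp point. The pads swing forward as they close: fully open they stand 13 mm farther back than shut.
Start: joints at [70.371, 36.005, 2.206, 86.941, -1.547, 57.084, -1.146], TCP at [0.178, -0.625, 0.231] pointing down, gripper open.
Joint ranges: [-175.42, 175.42], [-21.48, 121.26], [-71.46, 75.88], [10.55, 141.38], [-63.04, 243.04], [13.31, 113.54], [-168.57, 168.57]. Speed limits (degrees/s): [147.25, 147.25, 180, 180, 180, 180, 180].

## Interface

Orientations are given as [roll, pitch, yaw] about the fixed x, y, z axes, in that order (R = Rz(yaw) Ry(pitch) Rx(roll)).
In Python, from workcell import ctrl gives the robot as it stands. Calls block until the motion is done:
- ctrl.goto(position, orientation): joint-space move of the TCP to a pose.
- ctrl.servo_line(position, ori=None, max_speed=0.15, max_force=None): straight line of the TCP; ori=None keeps the orientation; max_speed is the mean speed in m/s. With max_force (N) it stops when the force on the tool has changed by that much, and returns True; else False.
- ctrl.set_joints(angles): joint-space move.
- ctrl.move_gripper(opening, newtons=None): opening from 0.0 (shut) to 1.0 (fully open); newtons is the grip in N (None keeps the last); returns when the fingers have stopped.
- ctrl.sleep(seconds).
- ctrl.inverse_kinematics(position, orientation): joint angles nearest the present ones, or None.
- ctrl.get_obs(): the state.
- ctrl.capture(name): name is "side" or "top" or "wrist"; returns a dict with "img" (480x640x3 uint8, blue, green, red), "intrinsics" (3x3 intrinsics, pixels), "dist_coeffs" ([k1, k2, p1, p2, k3] as OpenCV has them; the pictures are not rectified), "T" (4x4, takes a point from camera to world coordinates); the wrist camera has in their place "tool_from_camera" (4x4, takes a point from camera to tool coordinates, whose origin is the TCP and whose axes are the flange's). Camera axes: x right, y down, z forward; pixel columns grow to the right and rows downward; lengths in m; the calibration is good to about 2 mm. A picture is of the moment at which its call begins: read the wrist's pose just before it. There is no depth.
A pose or a line that the arm cannot do raises ctrl.MotionError and nothing moves.
- ctrl.hand_in(): hands the job in, once; it reports no verdict.
The state is a dict: "time": time; "joint_pos": joint angles; "dq": joint speeds; "effort": joint torques, N m; "position": TCP position; "eef_rot": TCP orientation; "ft_force": force on the tool from outside, world axes, zero at the start; "wrist_torque": the same for the moment, N m; "finger_gap": opening from 0.0 (shut) to 1.0 (fully open).
Only numpy, scipy, OpenCV 4.12 (cv2) and the standard library are available. Lean on these libraries where they do the work, as an engineer would, in place of code of your own. Each camera call takes 0.05 s, during which the arm holds its last target.

## Task

On the white sample tray, slide the two loose amber jars in behind the first one, so that all three stand upright in single file, fully between the guide rails; do not lift them off the tray. Then pick the tray up by its blue handle, carry it without letting the steel ball roll out of its shallow pocket, and finish while still holding it, still and level, about 15 cm above the centre of the green hand-over mat. Leave everything else on the bench where it stands.

Things in the scene. Friction and masses are not known exactly. Their poses are not given: they have to be found in the camera images.
- tray: white tray, loose, about 0.5 kg, 230 mm (its x) by 180 mm (its y), flat deck 6 mm thick with an edge lip up to 14 mm. Origin at the centre of its underside, z up. The rails' lane runs along its +x at y = +55 mm; the open deck for loose jars is at its -x end. Loaded, it balances within about 10 mm of the handle. It stands to the left or right of the robot with its +x pointing roughly away from the robot (within 0.35 rad).
- handle (a point): middle of the tray's blue grip, at tray (20, 0, 77) mm: a flat upright rib 16 mm thick (along the tray's y), 44 mm long (along its x); the blue part spans 62 to 92 mm above the tray's underside, its top being the highest point of the tray. Below it a white rib of equal thickness. Axes as the tray's.
- lane_mouth (a point): start of the lane, on the deck in the middle between the two aluminium rails, at tray (-10, 55, 6) mm. Rails stand 14 mm above the deck, are 5 mm thick, with inner faces 42 mm apart; before the mouth they flare outward for another 24 mm, at about 0.44 rad; they are slick, so a jar slips along them. Axes as the tray's.
- lane_end (a point): closed end of the lane, on the deck at the stop's inner face, at tray (109, 55, 6) mm. The lane is 119 mm long from mouth to stop, room for three jars in file with 11 mm to spare. Axes as the tray's.
- pocket (a point): where the ball's centre sits when in the middle of its pocket, at tray (60, -45, 18.5) mm. The pocket is the flat deck inside an orange ring, 44 mm inside and 52 mm outside diameter, only 2 mm high. Tray tilts beyond about 0.5 rad, or jerks, let the ball out.
- ball_center (a point): centre of the loose steel ball, 25 mm across, 64 g, that rests in the pocket
- jar_a: amber glass sample jar with a black cap, a cylinder 36 mm across and 44 mm high, about 60 g; pushed near its cap or under a sloping finger it may tip, pushed low it slides. Origin at the centre of its underside, z up. Starts on the open deck, in front of the lane mouth.
- jar_b: amber glass sample jar with a black cap, a cylinder 36 mm across and 44 mm high, about 60 g; pushed near its cap or under a sloping finger it may tip, pushed low it slides. Origin at the centre of its underside, z up. Starts on the open deck, on the tray's -y half.
- jar_c: amber glass sample jar with a black cap, a cylinder 36 mm across and 44 mm high, about 60 g; pushed near its cap or under a sloping finger it may tip, pushed low it slides. Origin at the centre of its underside, z up. Already stands in the lane against or nearly against its closed end.
- mat: green hand-over mat, fixed flat on the bench, 260 by 200 mm, 2 mm thick. Origin at its centre, underside.
- wrench: bystander, leave it: steel wrench 140 mm long, lying flat between tray and mat. Origin near its middle
- vial: bystander, leave it: small jar with red cap, 40 mm across, 75 mm high. Origin at centre of underside
- tip_box: bystander, leave it: blue box with clear lid, 85 x 120 x 63 mm. Origin at centre of underside
- beaker: bystander, leave it: open glass beaker 70 mm across, 90 mm high. Origin at centre of underside
- eluent: bystander, leave it: brown eluent bottle with black cap, 86 mm across, 190 mm high. Origin at centre of underside
- wash: bystander, leave it: white bottle with blue cap, 60 mm across, 150 mm high. Origin at centre of underside
- tape: bystander, leave it: roll of yellow tape lying flat, 80 mm across, 19 mm high. Origin at centre of underside
Not all that is in view belongs to the job. Leave any pink or purple look-alike of the jar_b alone.

How it is judged:
By the outcome, as a careful person would: the job done as asked, in the order asked, and still so for the second after the job is handed in, while the arm keeps its last pose, push and grip.
It also fails if it takes over 72 s, if anything falls off the work surface, if the arm or the gripper's body presses on something with over 40 N, if the wrist force passes 120 N, or if a joint passes its speed limit or range.

## Working session

There is one attempt and no reset: what is moved stays moved. The work goes in short steps, each a Python script; the robot and the scene stay as the last script left them, time stands still between calls to the robot, and variables do not carry over. Pictures are saved under pics/ and viewed, and the job is handed in when it is done.

```bash
ls; mkdir -p pics; python3 - <<'E'
from workcell import ctrl
import cv2
print(ctrl.hold_point_z, ctrl.get_obs())
for n in ("top","side","wrist"):
    c=ctrl.capture(n); cv2.imwrite(f"pics/{n}0.png",c["img"])
    print(n,c["intrinsics"],c["dist_coeffs"],c.get("T",c.get("tool_from_camera")))
E
```

```text
pics
0.0187 {'time': 0.0, 'joint_pos': array([70.37098869, 36.05896519,  2.19963646, 86.99732267, -1.54790868,
       57.08663915, -1.14705991]), 'dq': array([-0.03711425, -0.08287311,  0.00421748, -0.06142526,  0.05981418,
        0.03124828,  0.0914572 ]), 'effort': array([-5.32327140e-04, -5.63407159e+01,  1.22590106e+00, -1.93443704e+01,
        1.10531109e-02,  1.05035794e-02,  4.58743921e-05]), 'position': array([ 0.17750642, -0.6246107 ,  0.23038025]), 'eef_rot': array([-1.79886635e+02, -9.40201649e-04,  1.58596400e+01]), 'ft_force': array([-0.44158442,  0.67736123,  0.05064826]), 'wrist_torque': array([ 2.98417312e-02, -5.08828624e-05,  3.17492606e-02]), 'finger_gap': 0.9960859174171276}
top [[497.12509113   0.         311.40122642]
 [  0.         497.12509113 236.70734015]
 [  0.           0.           1.        ]] [-0.05922639  0.          0.          0.          0.        ] [[ 0.02823738 -0.99695369  0.07270478  0.45418149]
 [-0.99955303 -0.02887564 -0.00774253  0.00538223]
 [ 0.00981834 -0.07245365 -0.99732345  1.29392755]
 [ 0.          0.          0.          1.        
[... 165 characters left out ...]
        0.          0.        ] [[-0.96001956 -0.20526669  0.19033665  0.34440995]
 [-0.2795902   0.73672847 -0.61567888  0.72765497]
 [-0.01384806 -0.64428003 -0.76466429  0.95629909]
 [ 0.          0.          0.          1.        ]]
wrist [[432.75991009   0.         329.67538468]
 [  0.         432.75991009 246.95417831]
 [  0.           0.           1.        ]] [-0.03556902  0.          0.          0.          0.        ] [[-5.03617150e-04 -9.59118169e-01 -2.83005448e-01  7.15792540e-02]
 [ 9.99999843e-01 -4.12985429e-04 -3.79905206e-04  1.10771335e-04]
 [ 2.47496859e-04 -2.83005595e-01  9.59118226e-01 -1.41426625e-01]
 [ 0.00000000e+00  0.00000000e+00  0.00000000e+00  1.00000000e+00]]
```

View pics/top0.png

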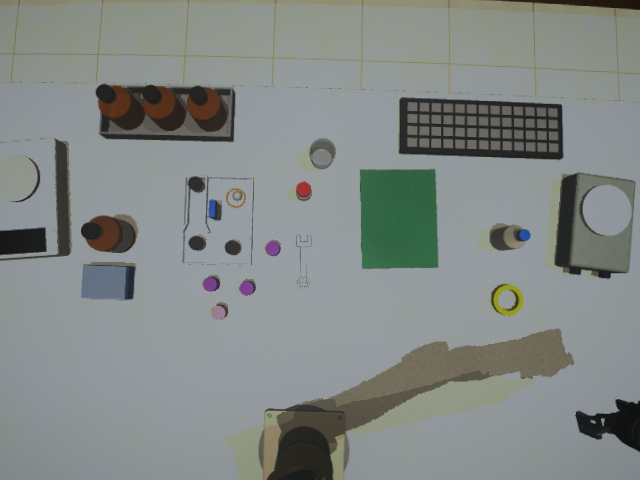

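View pics/side0.png

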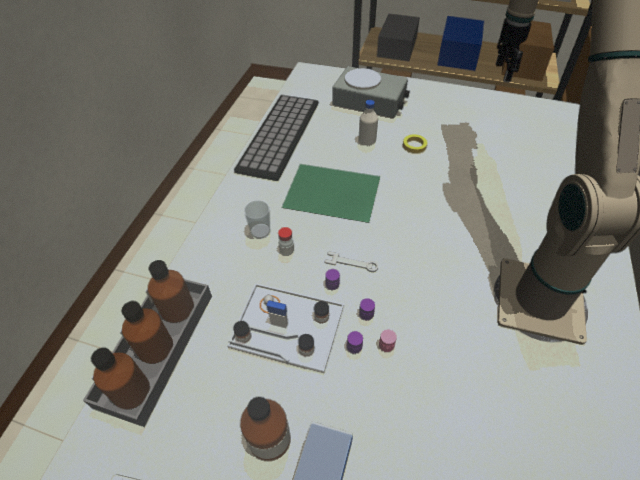

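View pics/wrist0.png

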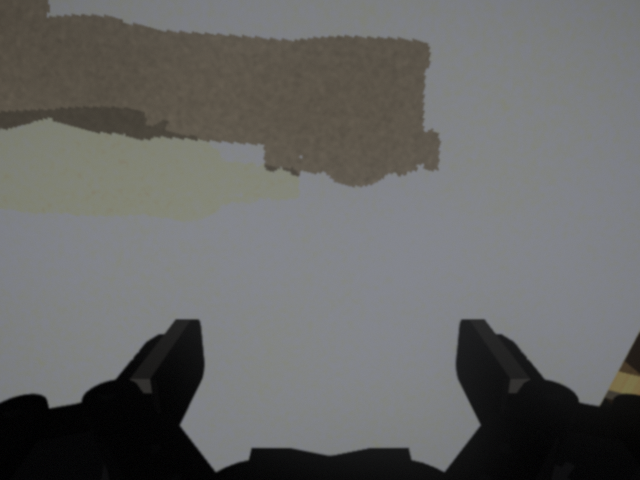

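The top view shows the tray at about px (185–254, 178–265) with +x up. jar_c is at (196,184), jar_a at (197,243), jar_b at (232,247) and the handle at (213,209). The purple and pink decoys stand outside the tray, and the mat is at about (399,219). Next I'll get coarse positions.

```bash
cat > h.py <<'E'
from workcell import ctrl
import cv2, numpy as np
from scipy.spatial.transform import Rotation as R
def Tt(o=None):
    o=o or ctrl.get_obs(); T=np.eye(4); T[:3,:3]=R.from_euler('xyz',o['eef_rot'],degrees=True).as_matrix(); T[:3,3]=o['position']; return T
def shot(n,save=None):
    T=Tt() if n=="wrist" else None
    c=ctrl.capture(n); c['Tw']=T@c['tool_from_camera'] if n=="wrist" else c['T']
    if save: cv2.imwrite(f"pics/{save}.png",c['img'])
    return c
def ray(c,px):
    p=cv2.undistortPoints(np.array(px,float).reshape(-1,1,2),c['intrinsics'],np.array(c['dist_coeffs'])).reshape(-1,2)
    d=np.c_[p,np.ones(len(p))]@c['Tw'][:3,:3].T
    return c['Tw'][:3,3],d
def onz(c,px,z):
    o,d=ray(c,px); return o+d*((z-o[2])/d[:,2])[:,None]
def proj(c,P):
    W=np.linalg.inv(c['Tw']); P=np.atleast_2d(P)
    return cv2.projectPoints(P.astype(float),cv2.Rodrigues(W[:3,:3])[0],W[:3,3],c['intrinsics'],np.array(c['dist_coeffs']))[0].reshape(-1,2)
def two(c1,p1,c2,p2):
    o1,d1=ray(c1,p1);o2,d2=ray(c2,p2);d1=d1[0];d2=d2[0]
    A=np.c_[d1,-d2];s=np.linalg.lstsq(A,o2-o1,rcond=None)[0]
    a=o1+d1*s[0];b=o2+d2*s[1];return (a+b)/2,np.linalg.norm(a-b)
def blobs(mask,mn=20):
    n,l,s,ce=cv2.connectedComponentsWithStats(mask.astype(np.uint8))
    return [(ce[i].round(1),s[i,4],s[i,:4]) for i in range(1,n) if s[i,4]>=mn]
E
python3 - <<'E'
from h import *
c=shot("top"); im=c['img']; hsv=cv2.cvtColor(im,cv2.COLOR_BGR2HSV)
cv2.imwrite("pics/topzoom.png",cv2.resize(im[165:305,165:325],None,fx=5,fy=5,interpolation=cv2.INTER_CUBIC)[:600])
cv2.imwrite("pics/toplong.png",cv2.resize(im[165:275,175:265],None,fx=5.4,fy=5.4,interpolation=cv2.INTER_CUBIC)[:600])
g=blobs(cv2.inRange(hsv,(50,80,40),(80,255,255)),1000)
print(g); print("mat",onz(c,[b[0] for b in g],0.002))
print("jar a,b,c caps", onz(c,[(197,243),(232,247),(196,184)],0.044))
b=blobs(cv2.inRange(hsv[165:275,175:265],(100,120,60),(130,255,255)),10);print(b)
print("handle", onz(c,[b[0][0]+[175,165]],0.088))
m=onz(c,[(187,178),(253,178),(254,264),(183,263)],0.014);print("corners",m)
E
```

```text
[(array([398.4, 218.6]), np.int32(7353), array([360, 170,  78,  98], dtype=int32))]
mat [[ 0.60255533 -0.23134752  0.002     ]]
jar a,b,c caps [[0.52105147 0.28352939 0.044     ]
 [0.51354772 0.19473934 0.044     ]
 [0.67122473 0.29303317 0.044     ]]
[(array([36.7, 43.4]), np.int32(108), array([34, 35,  7, 18], dtype=int32))]
handle [[0.60437429 0.24155064 0.088     ]]
corners [[0.69162679 0.3242841  0.014     ]
 [0.69636934 0.15186668 0.014     ]
 [0.47289223 0.14097644 0.014     ]
 [0.47003577 0.32414339 0.014     ]]
```

View pics/toplong.png

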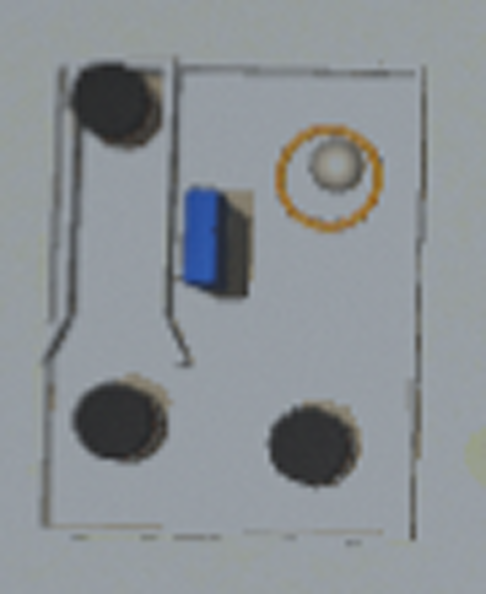

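Coarse values agree: the handle is at about (0.604, 0.242), the tray yaw is near −2°, and the mat is at about (0.603, −0.231). Next, a closer wrist view to refine them.

```bash
python3 - <<'E'
from h import *
ctrl.goto([0.62,0.24,0.30],[180,0,-2])
o=ctrl.get_obs();print(o['time'],o['position'],o['eef_rot'],o['joint_pos'].round(1))
c=shot("wrist","w1")
import pickle;pickle.dump(c,open('w1.pkl','wb'))
E
```

```text
3.6 [0.62042949 0.2388862  0.29992987] [ 1.79967349e+02 -8.46927705e-03 -2.08973992e+00] [ -14.3   34.7  -16.4   78.7   10.    68.  -123.8]
```

View pics/w1.png

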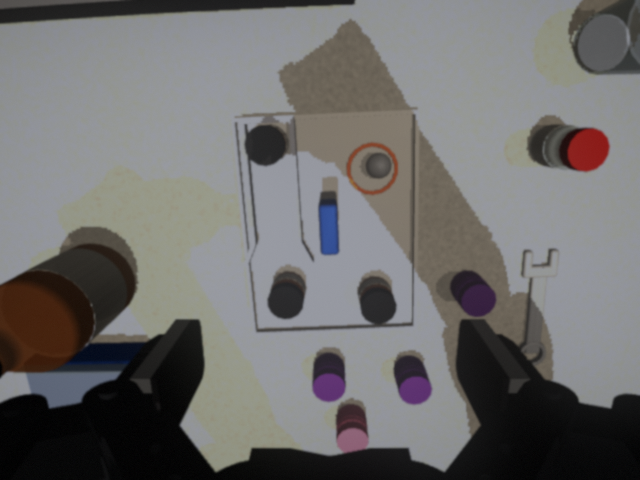

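The wrist view shows the tray corners near (236,117), (416,110), (413,324) and (257,331), with the ring at (372,168) and the blue grip at (329,228). The jars are at a (287,296), b (378,300) and c (267,144). I'll measure them with masks.

```bash
python3 - <<'E'
from h import *
import pickle
c=pickle.load(open('w1.pkl','rb'));im=c['img'];hsv=cv2.cvtColor(im,cv2.COLOR_BGR2HSV)
ringm=cv2.inRange(hsv,(3,110,80),(20,255,255)); ringm[:, :330]=0; ringm[:,410:]=0; ringm[:130]=0; ringm[210:]=0
pts=cv2.findNonZero(ringm); e=cv2.fitEllipse(cv2.convexHull(pts));print("ring",e)
rg=onz(c,[e[0]],0.008)[0]
pts=pts.reshape(-1,2); hullw=onz(c,cv2.convexHull(pts).reshape(-1,2),0.008); print("ring diam", np.ptp(hullw[:,0]),np.ptp(hullw[:,1]))
bl=cv2.inRange(hsv,(105,120,60),(125,255,255)); bl[:190]=0;bl[265:]=0;bl[:,:310]=0;bl[:,350:]=0
print("blue",blobs(bl))
dark=cv2.inRange(hsv,(0,0,0),(180,255,62));
for (x0,y0,x1,y1) in [(260,265,315,325),(350,270,405,330),(240,118,295,170)]:
    m=np.zeros_like(dark);m[y0:y1,x0:x1]=dark[y0:y1,x0:x1];print(blobs(m,100))
lip=onz(c,[(236,117),(416,110),(413,324),(257,331)],0.014)
print(lip.round(4)); print("ring",rg)
s=shot if 0 else None
print("sizes",[np.linalg.norm(lip[i]-lip[(i+1)%4]).round(4) for i in range(4)])
z=cv2.resize(im[95:345,225:425],None,fx=3,fy=3,interpolation=cv2.INTER_CUBIC)
cv2.imwrite("pics/w1z.png",z[:600] if 0 else cv2.resize(z,(480,600)))
E
```

```text
ring ((372.0897216796875, 168.1392364501953), (50.52133560180664, 51.530067443847656), 34.01934814453125)
ring diam 0.05041909174208048 0.04980055687566298
blue [(array([328.6, 228.6]), np.int32(819), array([320, 204,  18,  50], dtype=int32))]
[(array([285.9, 297.3]), np.int32(1115), array([269, 273,  35,  45], dtype=int32))]
[(array([376.2, 301.7]), np.int32(1207), array([359, 278,  36,  48], dtype=int32))]
[(array([265.3, 144.4]), np.int32(1253), array([246, 125,  41,  40], dtype=int32))]
[[0.6979 0.3248 0.014 ]
 [0.698  0.154  0.014 ]
 [0.4752 0.1531 0.014 ]
 [0.4731 0.3237 0.014 ]]
ring [0.64415803 0.19560719 0.008     ]
sizes [np.float64(0.1708), np.float64(0.2228), np.float64(0.1706), np.float64(0.2248)]
```

View pics/w1z.png

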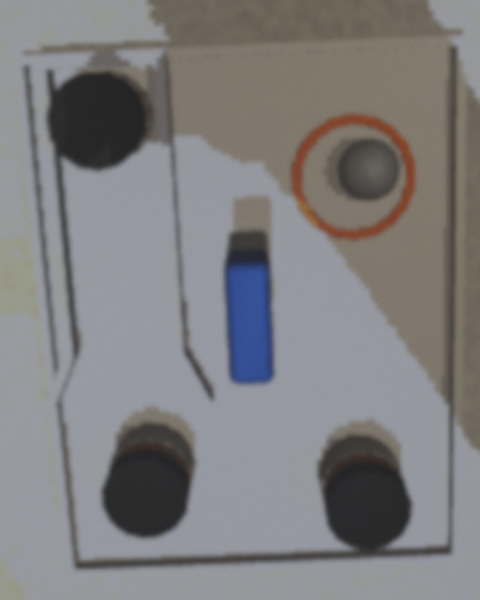

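```bash
python3 - <<'E'
from h import *
import pickle
c=pickle.load(open('w1.pkl','rb'))
print("grip top rows", onz(c,[(329,203.5),(328.5,254),(319.5,228.6),(337.5,228.6),(328.6,228.6)],0.092).round(4))
# tray from corners + ring
h=onz(c,[(328.6,228.6)],.092)[0]
rg=np.array([.64416,.19561])
lip=np.array([[.6979,.3248],[.698,.154],[.4752,.1531],[.4731,.3237]])
src=np.array([[.060,-.045],[.020,0],[.1115,.0855],[.1115,-.0855],[-.1115,-.0855],[-.1115,.0855]])
dst=np.r_[[rg],[h[:2]],lip]
def fit(s,d):
    sc,dc=s.mean(0),d.mean(0);H=(s-sc).T@(d-dc);a=np.arctan2(H[0,1]-H[1,0],H[0,0]+H[1,1]);Rm=np.array([[np.cos(a),-np.sin(a)],[np.sin(a),np.cos(a)]]);return a,dc-Rm@sc,Rm
a,t,Rm=fit(src,dst);print("yaw",np.degrees(a),"t",t);print((dst-(src@Rm.T+t)).round(4)*1000)
# predicted px of features: rails, outer corners
def P(p): q=np.array(p);return np.c_[q[:,:2]@Rm.T+t,q[:,2]]
f=P([(-.010,.076,.02),(-.010,.034,.02),(-.034,.0867,.02),(-.034,.0233,.02),(.109,.076,.02),(.109,.034,.02),(.115,.09,.014),(.115,-.09,.014),(-.115,-.09,.014),(-.115,.09,.014)])
im=c['img'].copy()
for q in proj(c,f): cv2.circle(im,tuple(int(round(v)) for v in q),2,(0,0,255),-1)
cv2.imwrite("pics/w1o.png",cv2.resize(im[95:345,215:435],(528,600)))
# jar cap top circle centers: lower boundary + width.  a: box 269..304 ; b 359..395
for n,(x0,y0,w,h_) in dict(a=(269,273,35,45),b=(359,278,36,48),c=(246,125,41,40)).items():
    if n=='c': px=(x0+w/2,y0+h_/2)
    else: px=(x0+w/2,y0+h_-w/2)
    p=onz(c,[px],.050)[0]; print(n,p.round(4),"tray",((p[:2]-t)@Rm).round(4))
E
```

```text
grip top rows [[0.626  0.239  0.092 ]
 [0.5828 0.241  0.092 ]
 [0.6052 0.2477 0.092 ]
 [0.6047 0.2327 0.092 ]
 [0.6049 0.2401 0.092 ]]
yaw 0.29930591380637694 t [0.58550891 0.23931785]
[[-1.6  1. ]
 [-0.6  0.7]
 [ 1.3 -0.6]
 [ 0.5 -0.4]
 [ 0.7 -0.1]
 [-0.5 -0.5]]
a [0.5235 0.2845 0.05  ] tray [-0.0617  0.0455]
b [0.5122 0.196  0.05  ] tray [-0.0735 -0.043 ]
c [0.6726 0.2926 0.05  ] tray [0.0873 0.0528]
```

View pics/w1o.png

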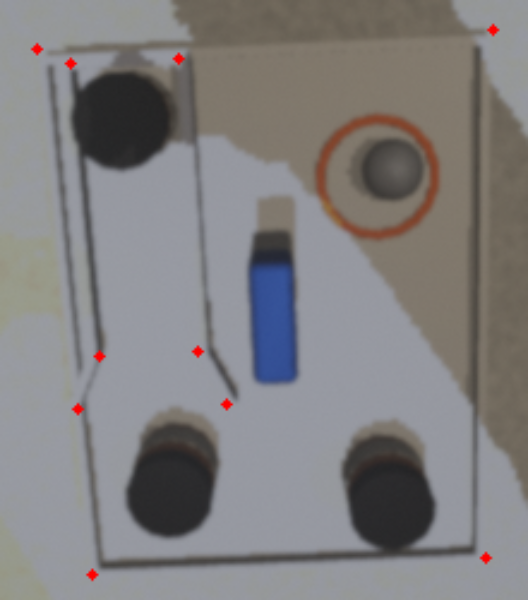

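The fit has residuals under 2 mm: tray origin at (0.5855, 0.2393), yaw 0.3°. In tray mm, jar_a is at (−62, 46), jar_b (−74, −43) and jar_c (87, 53). I'll push with the two fingertips part-open, so each jar nests between them just above rail height, with the tips leaning slightly forward. First, jar_a.

```bash
cat >> h.py <<'E'
YAW=0.3; T0=np.array([.5855,.2393])
def W(x,y,z): # tray mm -> world m
    a=np.radians(YAW);return [T0[0]+(x*np.cos(a)-y*np.sin(a))/1e3,T0[1]+(x*np.sin(a)+y*np.cos(a))/1e3,z/1e3]
OX=[180,-6,YAW]; OY=[180,-6,YAW+90]
E
python3 - <<'E'
from h import *
for p,o in [(W(-97,45,100),OX),(W(-97,45,23.5),OX),(W(-2,55,23.5),OX),(W(-73,-79,23.5),OY),(W(-73,30,23.5),OY),(W(20,0,64),[180,0,YAW])]:
    q=ctrl.inverse_kinematics(p,o);print(None if q is None else np.round(q,1))
ctrl.move_gripper(0.28,30)
o=ctrl.get_obs();print(o['finger_gap'],o['time'])
ctrl.goto(W(-98,45.5,110),OX)
c=shot("wrist","w2")
o=ctrl.get_obs();print(o['position'],o['eef_rot'],o['time'])
E
```

```text
[ -29.4   37.8   -8.6  112.2   19.8   26.8 -143.2]
[ -32.5   45.4   -4.   113.9   21.9   17.  -145.7]
[ -26.2   49.6   -7.6   99.7   19.7   27.2 -137.9]
[  1.8  48.  -28.4 114.3  38.8  24.4 -53.4]
[ -8.8  49.7 -29.3 108.8  38.   27.6 -62.1]
[ -16.3   48.1  -13.3   93.7   15.5   40.  -126.9]
0.28100070190505827 4.2667
[0.48972555 0.28474041 0.11117046] [-179.90537656   -6.18835194    0.20236789] 5.2583
```

View pics/w2.png

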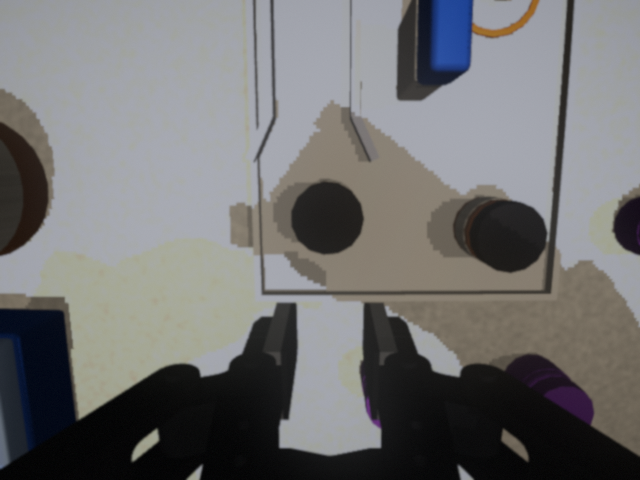

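The fingertips (columns 295–363) are centred on jar_a (px 327,217). Descending and pushing.

```bash
python3 - <<'E'
from h import *
ctrl.servo_line(W(-98,45.5,24),OX,0.12)
print(ctrl.get_obs()['position'],ctrl.get_obs()['ft_force'])
ctrl.servo_line(W(-86,45.5,23.5),OX,0.05)
shot("wrist","w3")
ctrl.servo_line(W(-52,55,23.5),OX,0.06)
shot("wrist","w4")
o=ctrl.get_obs();print(o['position'],o['ft_force'],o['time'])
E
python3 -c "
import cv2,numpy as np
a=cv2.imread('pics/w3.png');b=cv2.imread('pics/w4.png');cv2.imwrite('pics/w34.png',cv2.resize(np.hstack([a[100:],b[100:]]),(800,240)))"
```

```text
[0.48785134 0.28455001 0.02455596] [-0.46634389 -0.5480261   0.59145247]
[0.5327487  0.29387198 0.02337624] [-0.65072133 -0.208617    0.32910736] 7.3583
```

View pics/w34.png

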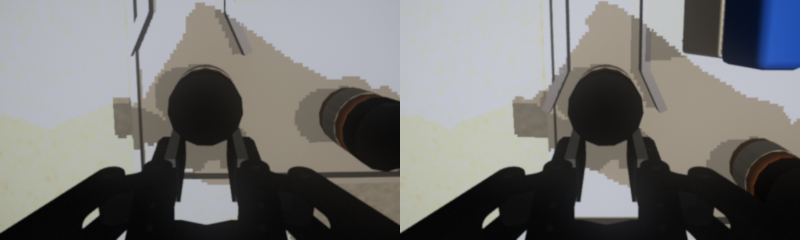

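jar_a is nested, upright and centred at the mouth (right half, about px 605,105). I'll push it in.

```bash
python3 - <<'E'
from h import *
print(ctrl.servo_line(W(-6,55,23.5),OX,0.06,max_force=10))
o=ctrl.get_obs();print(o['position'],o['ft_force'],o['time'])
ctrl.servo_line(W(-16,55,25),OX,0.1)
ctrl.servo_line(W(-30,50,110),OX,0.2)
c=shot("wrist","w5")
o=ctrl.get_obs();print(o['position'],o['time'])
E
```

```text
False
[0.57911089 0.29422878 0.0233921 ] [-1.77639337 -0.88199379 -1.15252844] 8.275
[0.55493136 0.28854744 0.10887943] 9.1583
```

View pics/w5.png

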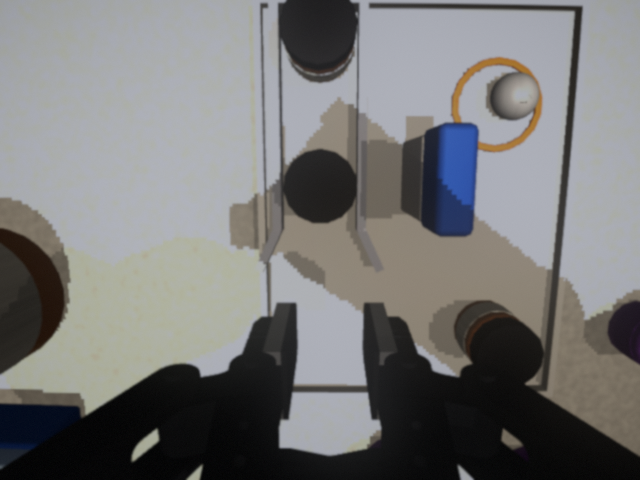

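jar_a is in the lane at px (320,186), jar_c is at (319,30), and the ball is still in the ring at (498,104). I'll check whether the tray moved, then push jar_b toward +y.

```bash
python3 - <<'E'
from h import *
c=shot("wrist"); hsv=cv2.cvtColor(c['img'],cv2.COLOR_BGR2HSV)
m=cv2.inRange(hsv,(8,120,120),(22,255,255)); m[:, :440]=0; m[:,550:]=0; m[165:]=0
e=cv2.fitEllipse(cv2.convexHull(cv2.findNonZero(m)));r=onz(c,[e[0]],.008)[0];print("ring",e[0],r,"expected",W(60,-45,8))
inv=lambda p:((p[:2]-T0)*1e3).round(1)
print("a",inv(onz(c,[(320,186)],.05)[0]))
# b: cap top disc around (506,349)
g=cv2.inRange(hsv,(0,0,0),(180,255,60));g2=np.zeros_like(g);g2[290:390,465:545]=g[290:390,465:545]
print(blobs(g2,200)); print("b",inv(onz(c,[(506,348)],.05)[0]))
ctrl.goto(W(-73,-79,110),OY)
c=shot("wrist","w6");print(ctrl.get_obs()['position'],ctrl.get_obs()['time'])
E
```

```text
ring (496.506103515625, 102.57733917236328) [0.64728279 0.19595848 0.008     ] expected [np.float64(0.6457347959072595), np.float64(0.194614774678751), 0.008]
a [16.9 53.9]
[(array([500.2, 351. ]), np.int32(5520), array([465, 301,  80,  89], dtype=int32))]
b [-64.8 -41.5]
[0.51282358 0.16059163 0.10975933] 10.55
```

View pics/w6.png

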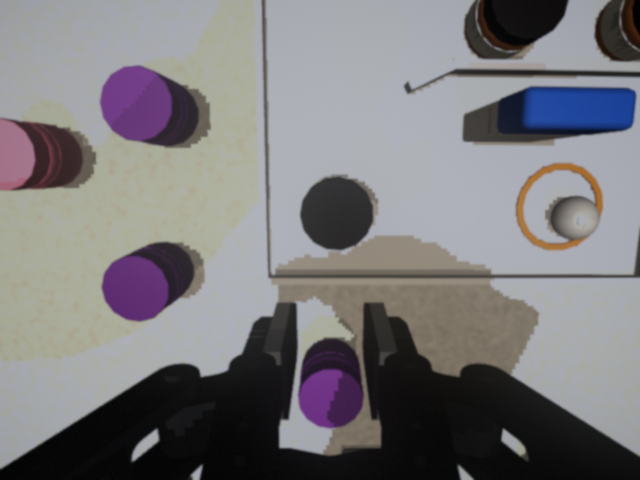

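jar_b is at px (337,212), about 3 mm to +x of the finger centre. A purple decoy at (331,398) sits near the descent path, so I'll check the clearance.

```bash
python3 - <<'E'
from h import *
c=shot("wrist")
inv=lambda p:((p[:2]-T0)*1e3).round(1)
print("decoy",inv(onz(c,[(331,398)],.044)[0]),"b",inv(onz(c,[(337,212)],.05)[0]),"tcp",inv(ctrl.get_obs()['position']))
E
```

```text
decoy [ -72.  -144.4] b [-69.7 -43.4] tcp [-72.7 -78.6]
```

```bash
python3 - <<'E'
from h import *
ctrl.servo_line(W(-70,-79,24),OY,0.15)
print(ctrl.get_obs()['ft_force'])
ctrl.servo_line(W(-70,-40,23.5),OY,0.06,max_force=10)
shot("wrist","w7")
print(ctrl.servo_line(W(-70,31,23.5),OY,0.06,max_force=10))
shot("wrist","w8")
o=ctrl.get_obs();print(o['position'],o['ft_force'],o['time'])
E
python3 -c "
import cv2,numpy as np
a=cv2.imread('pics/w7.png');b=cv2.imread('pics/w8.png');cv2.imwrite('pics/w78.png',cv2.resize(np.hstack([a[:],b[:]]),(800,300)))"
```

```text
[-0.57844222  0.21856962  1.53447088]
False
[0.51548629 0.26942736 0.02346138] [-0.56298633 -0.49846572 -0.57234379] 13.5583
```

View pics/w78.png

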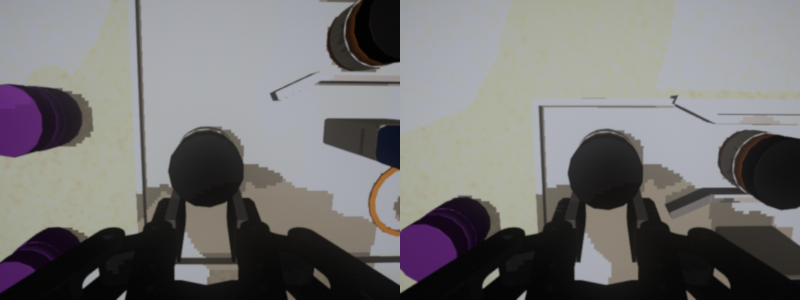

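jar_b stands upright, lined up in front of the mouth (right half, px 605,170). Next I back off, rise, turn and push it along +x.

```bash
python3 - <<'E'
from h import *
ctrl.servo_line(W(-70,20,25),OY,0.1)
ctrl.servo_line(W(-72,0,110),OY,0.2)
ctrl.goto(W(-106,55,110),OX)
c=shot("wrist","w9");print(ctrl.get_obs()['position'],ctrl.get_obs()['time'])
import pickle;pickle.dump(c,open('w9.pkl','wb'))
E
```

```text
[0.47911269 0.29330325 0.10939721] 15.775
```

View pics/w9.png

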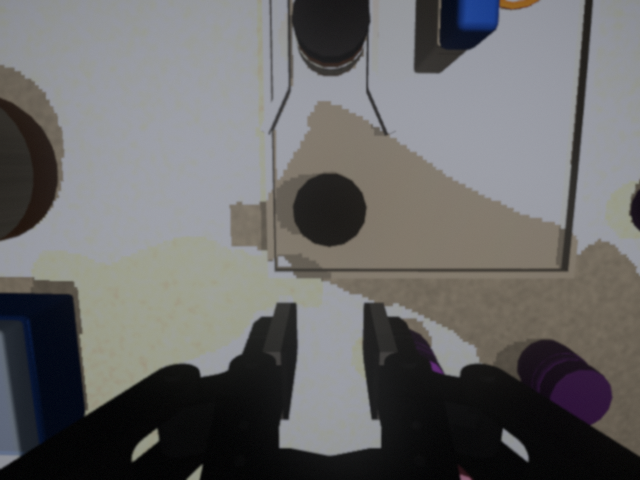

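jar_b (330,209) is centred between the fingertips. The nearest decoy is about 3 cm behind the tips, so I go down and push.

```bash
python3 - <<'E'
from h import *
ctrl.servo_line(W(-106,55,24),OX,0.12)
print(ctrl.get_obs()['ft_force'])
ctrl.servo_line(W(-52,55,23.5),OX,0.06,max_force=10)
shot("wrist","w10")
print(ctrl.servo_line(W(-9,55,23.5),OX,0.05,max_force=8))
o=ctrl.get_obs();print(o['position'],o['ft_force'],o['time'])
ctrl.servo_line(W(-18,55,25),OX,0.1)
ctrl.servo_line(W(-40,30,150),[180,0,YAW],0.2)
c=shot("wrist","w11");shot("side","s11")
import pickle;pickle.dump(c,open('w11.pkl','wb'))
E
```

```text
[-0.30279049 -0.17848537 -0.6530337 ]
False
[0.57598242 0.29434678 0.0234986 ] [-0.26338984 -1.0707773   0.01245501] 18.75
```

View pics/w11.png

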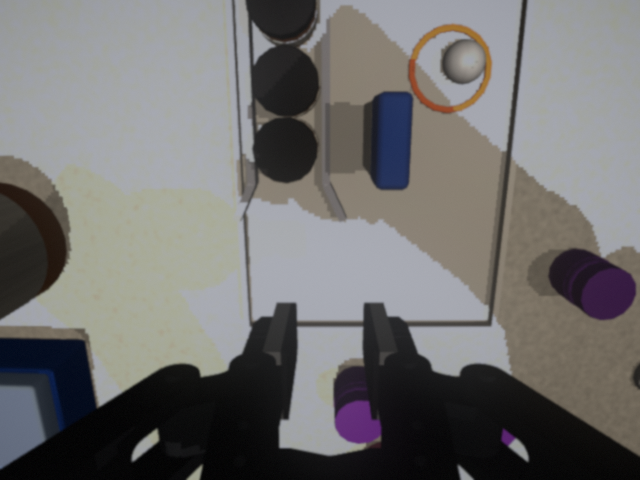

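View pics/s11.png

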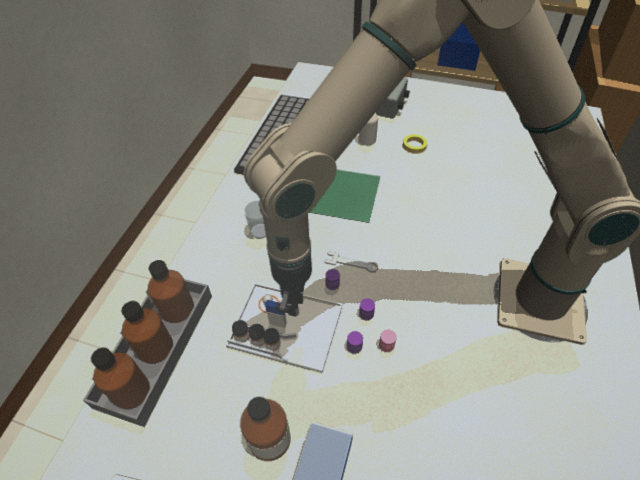

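All three jars are in single file at px (284,10), (285,80) and (285,150), upright, with the ball still in its ring. I'll measure jar_b against the mouth and find the grip for grasping.

```bash
python3 - <<'E'
from h import *
import pickle
c=pickle.load(open('w11.pkl','rb'));hsv=cv2.cvtColor(c['img'],cv2.COLOR_BGR2HSV)
inv=lambda p:((p[:,:2]-T0)*1e3).round(1)
print("caps",inv(onz(c,[(285,80),(285,150)],.05)))
m=cv2.inRange(hsv,(8,120,100),(22,255,255)); m[:, :395]=0; m[:,500:]=0; m[125:]=0
e=cv2.fitEllipse(cv2.convexHull(cv2.findNonZero(m)));print("ring",inv(onz(c,[e[0]],.008)),"exp 60,-45")
# grip top face
m=cv2.inRange(hsv,(105,120,50),(125,255,255));m[:, :365]=0;m[:,420:]=0;m[:85]=0;m[195:]=0
print(blobs(m)); k=blobs(m)[0][2]
ok=cv2.minAreaRect(cv2.findNonZero(m));print(ok)
print("grip side pts",inv(onz(c,[(377,140),(411,140),(393,93),(392,188)],.092)))
z=c['img'][60:220,330:430];cv2.imwrite("pics/grip.png",cv2.resize(z,(375,600)))
print(inv(np.array([ctrl.get_obs()['position']])))
E
```

```text
caps [[50.9 53.2]
 [14.9 54. ]]
ring [[ 61.9 -43.5]] exp 60,-45
[(array([393.2, 139.6]), np.int32(2979), array([377,  93,  35,  95], dtype=int32))]
((392.9794006347656, 139.95361328125), (32.37566375732422, 94.99282836914062), 2.6025619506835938)
grip side pts [[22.3  8.5]
 [22.5 -6.7]
 [42.4  2.2]
 [ 0.8  0.9]]
[[-41.1  29.6]]
```

View pics/grip.png

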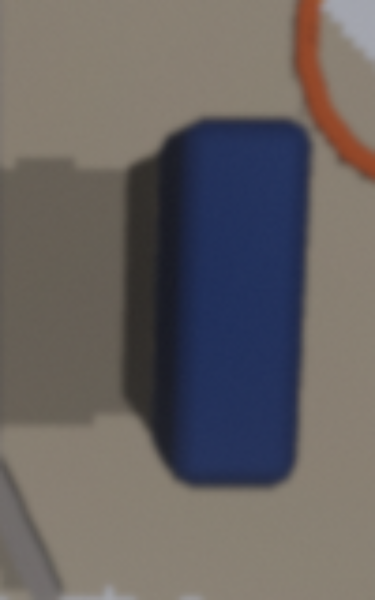

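jar_b is at tray x ≈ 15, so its rear is at −3 and inside the mouth at −10, and a–b spacing is 36 mm. The grip is found at (21.5, 1), about 2 mm from the model. I'll grasp it and make a small lift.

```bash
python3 - <<'E'
from h import *
O=[180,0,YAW]
ctrl.move_gripper(0.45)
ctrl.servo_line(W(21.5,1,150),O,0.15)
ctrl.servo_line(W(21.5,1,60),O,0.1,max_force=8)
o=ctrl.get_obs();print(o['position'],o['ft_force'],o['time'])
ctrl.move_gripper(0.0,80)
o=ctrl.get_obs();print(o['finger_gap'],o['position'],o['ft_force'],o['time'])
print(ctrl.servo_line(W(21.5,1,85),O,0.03))
o=ctrl.get_obs();print(o['finger_gap'],o['position'],o['ft_force'],o['wrist_torque'],o['time'])
shot("wrist","w12");shot("side","s12")
E
python3 -c "
import cv2,numpy as np
a=cv2.imread('pics/s12.png')[260:400,200:380];cv2.imwrite('pics/s12z.png',cv2.resize(a,(720,560)))"
```

```text
[0.60752823 0.24073074 0.06070561] [-0.28516278 -0.44083998 -0.28957439] 21.8417
0.17187031159885702 [0.60754167 0.24033965 0.06098532] [-1.04757022 -1.68469015  5.50635928] 22.1667
False
0.17388147442003443 [0.60680273 0.24028197 0.08483582] [-0.83755732 -0.36822029 -6.76304613] [-0.04143062  0.01694789 -0.01263963] 23.15
```

View pics/w12.png

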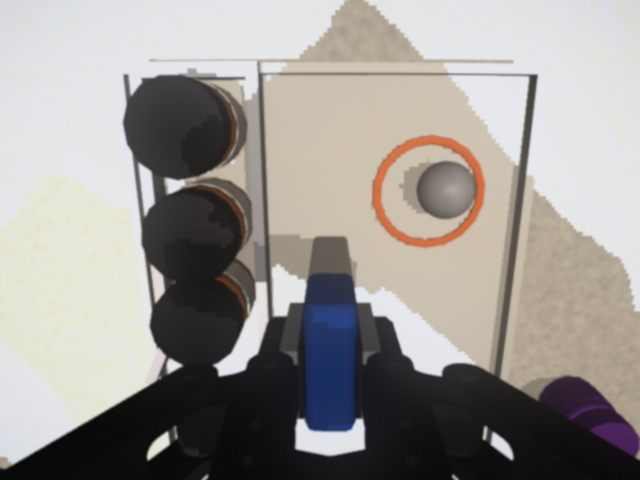

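View pics/s12z.png

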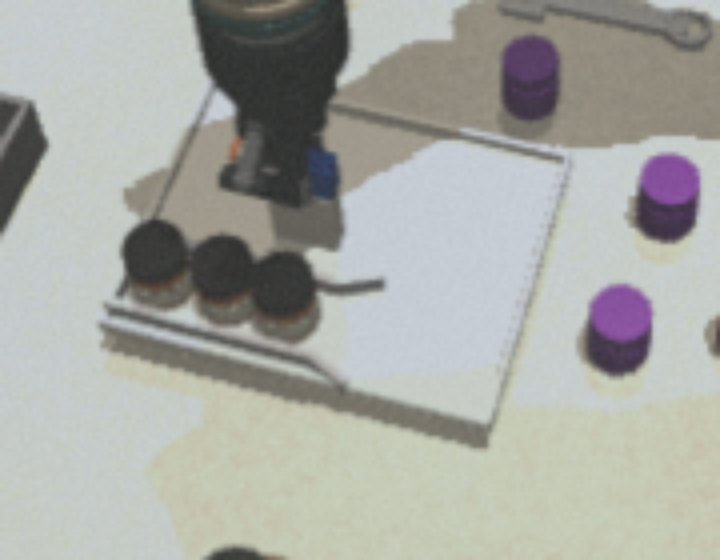

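The tray is clear of the bench (about 6.8 N) and looks level, with the ball in its ring (430,190) and the jars upright. I'll lift higher and carry it over at a constant yaw.

```bash
python3 - <<'E'
from h import *
O=[180,0,YAW]
p=ctrl.get_obs()['position']
ctrl.servo_line([p[0],p[1],.214],O,0.06)
shot("wrist","w13")
print(ctrl.get_obs()['time'])
try:
    print(ctrl.servo_line([.6226,-.2313,.214],O,0.09))
except ctrl.MotionError as e: print("ERR",e)
o=ctrl.get_obs();print(o['finger_gap'],o['position'],o['eef_rot'],o['ft_force'],o['wrist_torque'],o['time'],o['joint_pos'].round(1))
shot("wrist","w14");shot("side","s14");shot("top","t14")
E
```

```text
25.6
False
0.17686367045812898 [ 0.62261654 -0.23115128  0.21403378] [-1.79995079e+02 -1.31325320e-03  3.07210640e-01] [ 0.29468571 -0.47279998 -7.106451  ] [-0.08349349 -0.01260362  0.02751336] 30.9917 [ 30.9  39.7 -22.9  85.1  16.9  58.7 -85.8]
```

View pics/w14.png

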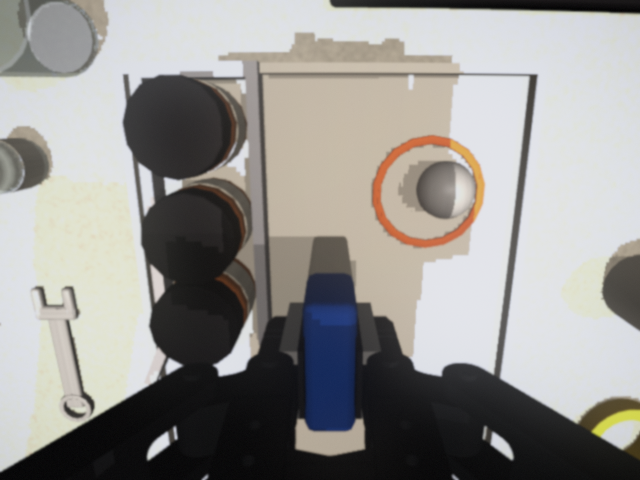

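View pics/s14.png

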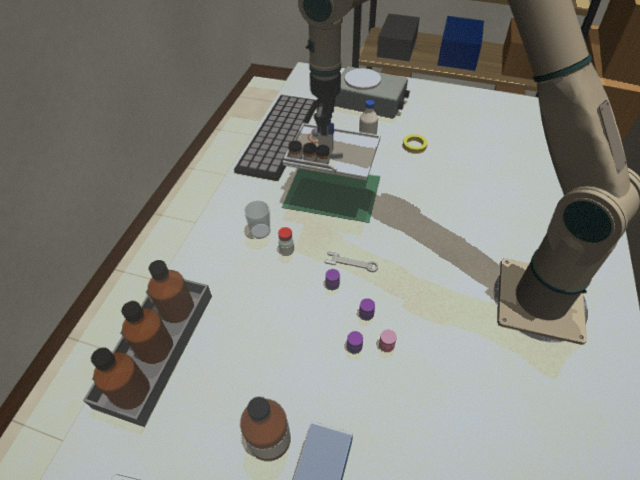

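View pics/t14.png

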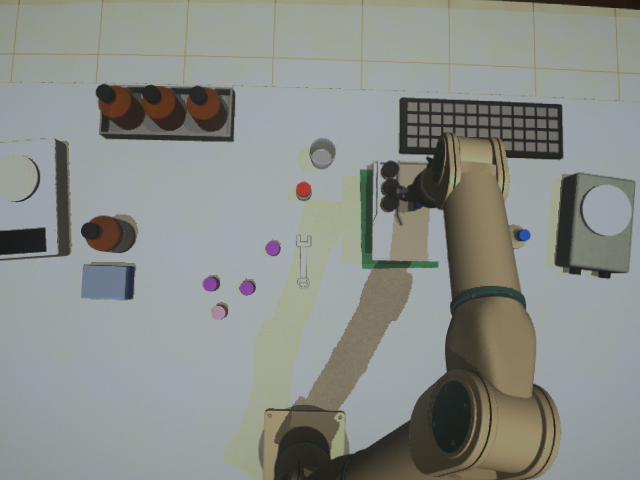

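Final pose reached: the jars are in file and upright, and the ball is in its ring (447,190). The bystanders look unmoved in the top and side views. Next a level and position check from rays, then hand in.

```bash
python3 - <<'E'
from h import *
a=cv2.imread('pics/w12.png');c=shot("wrist");o=ctrl.get_obs();p=o['position']
g=p-np.array([.0215,.001,.061])  # tray origin if level
q=np.array([[.0600,-.045,.008],[.1115,.0855,.014],[.1115,-.0855,.014]])+g
print("pred",proj(c,q).round(1).tolist(),"seen ring (429,191) inner corners ~(126,75),(536,75)")
# side triangulation of underside corners vs wrist: two near lip corners height
s=shot("side");t=shot("top")
cv2.imwrite("pics/s15z.png",cv2.resize(s['img'][115:195,270:400],(780,480),interpolation=cv2.INTER_CUBIC))
cn=np.array([[-.115,-.09,.014],[-.115,.09,.014],[.115,.09,.014],[.115,-.09,.014]])+g
print("side pred",proj(s,cn).round(1).tolist()); print("top pred",proj(t,cn).round(1).tolist()); print("tray origin",g, "v",np.abs(o['dq']).max(),o['time'])
E
```

```text
pred [[431.2, 196.2], [125.0, 73.5], [540.5, 75.7]] seen ring (429,191) inner corners ~(126,75),(536,75)
side pred [[380.5, 135.4], [366.8, 176.8], [282.3, 161.4], [302.9, 122.7]]
top pred [[450.5, 262.7], [371.9, 260.5], [373.8, 160.8], [451.1, 163.4]]
tray origin [ 0.60110471 -0.23223575  0.15300864] v 0.15356797629048782 31.1917
```

View pics/s15z.png

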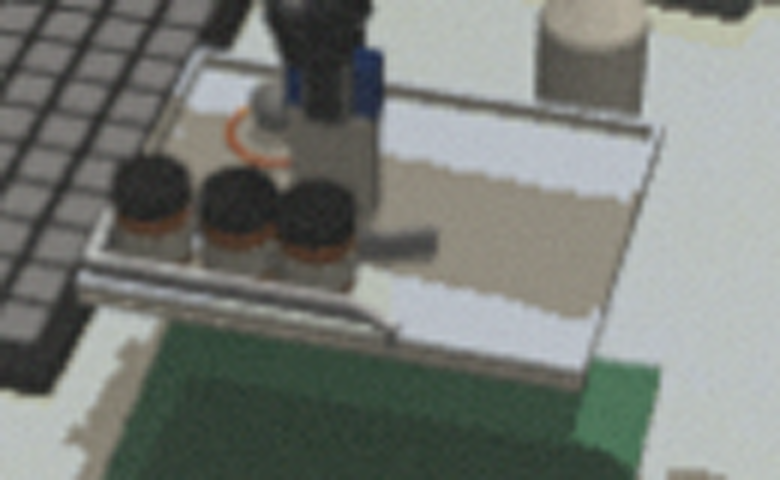

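The predicted level-tray corners fall within about 1–3 px of what all the views show, so the tray is level with its underside at z ≈ 0.153 and the arm is still. Handing in.

```bash
python3 - <<'E'
from h import *
ctrl.sleep(0.5); o=ctrl.get_obs(); print(o['time'],np.abs(o['dq']).max(),o['finger_gap'],o['ft_force'])
print(ctrl.hand_in())
E
```

```text
31.7917 0.14691982927246697 0.17315058111230425 [ 1.31516962 -0.56395995 -7.7357484 ]
the job is handed in; nothing more can be done
None
```

The job is handed in at about 31.8 s. The two loose jars are behind the first in the lane, and the arm is holding the tray level over the green mat.

- **Jars:** I slid jar_a and then jar_b into the lane with low fingertip pushes, never lifting them. In the views after the pushes and at the end, all three stand upright in single file. The last jar's rear was about 7 mm inside the lane mouth, measured before the lift and not again afterwards.
- **Tray:** I gripped the blue handle, set to 80 N, and carried the tray at constant yaw. Its origin is at about (0.601, −0.232), against a measured mat centre of (0.603, −0.231). Its underside is at z ≈ 0.153 m, about 15 cm above the mat.
- **Ball:** it is still inside its ring, sitting a little off-centre toward the −y side.
- **Level check:** the corners of a level tray, projected into the wrist and side pictures, matched what I saw to within a few pixels. The ring was off by about 5 px in the wrist view, which I put down to calibration and fit error; a tilt of around 1° cannot be ruled out.
- **Other objects:** the bystanders and the pink and purple look-alikes appear unmoved in the final top and side pictures. I judged this by eye.

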